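Press a brass cap home with its toggle clamp

ROBOT

A 6-joint arm with a two-finger parallel gripper is mounted at the origin on a cart in front of the work surface, level with it; the furniture and walls round the work are solid. World frame = base frame: x ahead of the robot, y to its left, z up, the work surface at z = 0. Lengths are in m, angles in rad, forces in N, time in s.
With the tool pointing down it reaches from about 0.25 to 0.725 m from the base axis. Payload 4 kg.
Tool frame: the origin (TCP) lies between the finger pads; the fingertips stand 11 mm ahead of it and the grasp point (between the pads) lies 8 mm behind it (tcp_to_tips is the z of the fingertips in the tool frame, in m); z points along the fingers, y is the direction in which the jaws open and shut (so a half turn about z gives the same grasp; the last joint's range is limited). The gripper opens to 85 mm and grips with 20 to 120 N. Pads are 22 mm wide; open, the fingers measure 114 mm over their backs; the gripper's body (76 mm by 85 mm) begins 54 mm behind the grasp point. The pads swing forward as they close: fully open they stand 13 mm farther back than shut.
Start: joints at [-1.282, 0.241, 0.005, 1.335, 0, 1.571], TCP at [0.142, -0.479, 0.242] pointing down, gripper open.
Joint ranges: [-2.72, 2.72], [-1.05, 1.87], [-1.09, 1.28], [-1.99, 2.15], [-1.42, 1.44], [-3.14, 3.14]. Speed limits (rad/s): [2.79, 2.79, 3.14, 3.14, 3.14, 3.14].

INTERFACE

Orientations are given as a unit quaternion [x, y, z, w].
In Python, from workcell import * gives the robot as it stands.
- The arm moves only by the tool move_arm, never from a script. Its argument "moves" is a list that holds one entry, the list of rows, each a list of 7 numbers: the shift along the world's x, y, z in units of 500 mm (1.0 is 500 mm), then the turn, a rotation vector about the world's x, y, z in units of 30 degrees (1.0 is 30 degrees), then the closure, from -1 (fully open) to 1 (shut), so that 0 is half open. A call has 1 to 8 rows; each row shifts and turns the pose as measured when the row begins; what a row does not reach is not made up. A row lasts 1/12 s, in which the tool goes at most 41.7 mm and 7.16 degrees, less where a joint would pass 70% of its speed; a pose out of reach is approached as far as the arm can. A call with a number of a shift or a turn outside -1 to 1 is refused whole. A call with a gripper value outside its range is refused whole. The fingers move at their own pace and stop on an object; the grip force is fixed at half the most. Time passes only in rows, so rows that do not move let the fingers close. It gives the time, the measured TCP pose, the force and the opening at its end, in the units of the state.
- get_obs(): the state, without advancing time (a new reading comes with each control period).
- camera(name): name is "side" or "top"; returns a dict with "pixels" (400x640x3 uint8, red, green, blue), "range_z" (400x640 float32, m along the optical axis (not along the pixel's ray), 0 where there is no reading), "fx", "fy", "cx", "cy" (pixels), "extrinsics" (4x4, takes a point from camera to world coordinates). Camera axes: x right, y down, z forward; pixel columns grow to the right and rows downward; lengths in m; the calibration is good to about 2 mm. A picture is of the moment at which its call begins.
- job_done(): hands the job in, once; it reports no verdict.
The state is a dict: "clock": time; "joint_pos": joint angles; "joint_vel": joint speeds; "tau": joint torques, N m; "eef_pos": TCP position; "tool_rot": TCP orientation; "ft_force": force on the tool from outside, world axes, zero at the start; "ft_torque": the same for the moment, N m; "grip_width": finger opening in m.
Only numpy, scipy, OpenCV 4.12 (cv2) and the standard library are available. Lean on these libraries where they do the work, as an engineer would, in place of code of your own. Each camera call takes 0.05 s, during which the arm holds its last target.

TASK

The yellow brass cap stands a few millimetres proud in its press jig. Swing that jig's toggle clamp right over onto the cap so that it presses the cap fully home, leave it locked down for about a second, then swing the clamp all the way back open, leaving the cap pressed home in the jig. Leave the clamp of the other jig, the one with the dark cap, alone.

Things in the scene. Friction and masses are not known exactly. Their poses are not given: they have to be found in the camera images.
- brass_jig: Fixed jig of the yellow cap: dark base plate 125x76x12 mm, aluminium collar (54 mm wide, top at z 24) round the seat at x -10, y 0, blue post (top z 77) at x 50. Origin on the bench, z up. Clamp pivot: parallel to y at x 50, z 60. A red pin, 13 mm thick, at the arm's end, parallel to y from y -12 to -54, is its handle, at x = 50 - 95 cos a, z = 60 + 95 sin a (mm, jig frame; a = 1.95 rad - brass_clamp).
- brass_clamp (a joint): Hinge of the jig's clamp arm, rad: 0 open, leaning back past upright on its stop (start); 1.95 shut: arm level towards jig -x, pad on the cap pressed home. A spring shuts it above about 0.95 and opens it below; at the ends the pin needs about 6 N. Pinch the pin from above, fingers closing along jig x, and carry it along its arc; it turns in the fingers. The pad is 60 mm from the pivot.
- yellow_cap: Yellow turned brass cap, 38 mm across, 9 mm high, loose in the collar of brass_jig on a seat that slides down stiffly (3 N; the clamp's spring is enough) and stays down. Origin: centre of its underside, z up. At the start it is 19 mm above the bench (cap top 4 mm proud of the collar); fully home 14 mm (top 1 mm below the collar's rim).
- dark_clamp (a joint): Hinge, rad, of the like clamp on the other jig, which holds a larger dark brown cap (48 mm across): 0 open, as it stands at the start, 1.95 shut. Not to be moved.
Things that resemble listed ones, but are neither listed nor needed, are in the scene too. What is shaped like the yellow_cap but blue, green or turquoise is not meant.

How it is judged:
On the way:
1. the toggle clamp of the yellow cap's jig is locked down on the cap (joint above 1.87 rad) with the cap pressed home in the collar, for half a second (value of joint brass_clamp above 1.87 rad and z of yellow_cap in the frame of brass_jig between 0.012 and 0.016 m), for 0.5 s.
At the end, for the whole second after the job is handed in: The yellow cap's clamp is fully open again (below 0.15 rad); the yellow cap lies at rest and level (0.15 rad) in its collar, pressed home within 2 mm (origin 12 to 16 mm up, within 6 mm of the seat's centre along jig x and y); the other clamp is still open (below 0.25 rad) (value of joint brass_clamp below 0.15 rad and z of yellow_cap in the frame of brass_jig between 0.012 and 0.016 m and x of yellow_cap in the frame of brass_jig between -0.016 and -0.004 m and y of yellow_cap in the frame of brass_jig between -0.006 and 0.006 m and angle between yellow_cap's own z axis and vertical below 0.15 rad and linear speed of yellow_cap below 0.02 m/s and value of joint dark_clamp below 0.25 rad); the robot touches nothing.
It fails at once if the clamp of the dark cap's jig is swung off its open stop (value of joint dark_clamp above 0.25 rad).
It also fails if it takes over 48 s, if anything falls off the work surface, if the arm or the gripper's body presses on something with over 40 N, if the wrist force passes 120 N, or if a joint passes its speed limit or range.

## Working session

There is one attempt and no reset: what is moved stays moved. The work goes in short steps, Python scripts to look and compute and a tool call to move; the robot and the scene stay as the last step left them, time stands still between calls to the robot, and variables do not carry over. Pictures are saved under pics/ and viewed, and the job is handed in when it is done.

Besides the shell and the picture viewer there is one more tool, called after ">>>" in YAML: its name, and indented under it one key for each argument. move_arm: Moves the arm, as the interface text tells. Shifts and turns lie within -1 to 1; 1 stands for 500 mm of shift or 30 degrees of turn. Its arguments: {"type":"object","properties":{"moves":{"type":"array","items":{"type":"array","items":{"type":"array","items":{"type":"number"}}}}},"required":["moves"]}

```bash
ls; mkdir -p pics; python3 - <<'E'
from workcell import *
import cv2,numpy as np
for n in ("side","top"):
    c=camera(n); cv2.imwrite(f"pics/{n}0.png",c["pixels"][:,:,::-1]); np.savez(f"{n}0.npz",**c)
    print(n,c["fx"],c["cx"],c["cy"],c["extrinsics"].round(3).tolist())
print(get_obs())
E
```

```text
pics
side 430.73574311941513 321.3594938463612 205.02873166114784 [[-0.952, 0.274, -0.137, 0.676], [0.306, 0.835, -0.457, 0.534], [-0.011, -0.477, -0.879, 1.072], [0.0, 0.0, 0.0, 1.0]]
top 451.8632254478749 318.4145935822469 202.15791514957385 [[0.005, -0.993, 0.115, 0.388], [-1.0, -0.006, -0.01, 0.021], [0.011, -0.115, -0.993, 1.195], [0.0, 0.0, 0.0, 1.0]]
{'clock': 0.1, 'joint_pos': array([-1.28198071e+00,  2.41334707e-01,  3.85942053e-03,  1.33518845e+00,
        2.52521422e-06,  1.57081677e+00]), 'joint_vel': array([ 0.00071298, -0.00228543,  0.00355608,  0.00020967, -0.00017239,
        0.00043824]), 'tau': array([-2.84715843e-04, -3.73138046e+01,  2.53010166e+01,  1.08507858e-02,
       -2.49218289e-05, -5.78430530e-06]), 'eef_pos': array([ 0.14225538, -0.47877285,  0.24150359]), 'tool_rot': array([ 9.89592340e-01,  1.43896245e-01, -1.33125761e-04, -9.24164123e-04]), 'ft_force': array([-0.53273025,  0.36516401, -0.42225755]), 'ft_torque': array([-0.04988475,  0.01623196,  0.00050448]), 'grip_width': 0.08525813537191147}
```

View pics/side0.png

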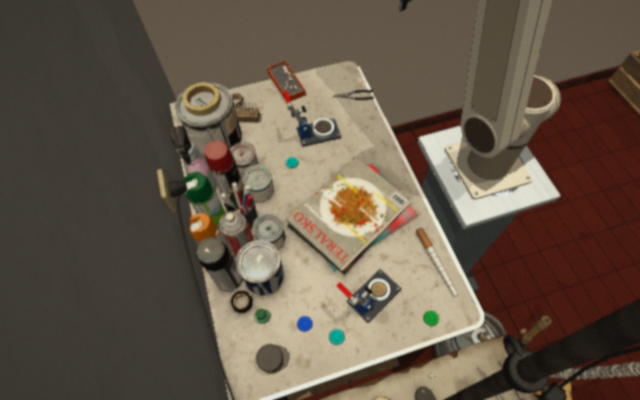

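View pics/top0.png

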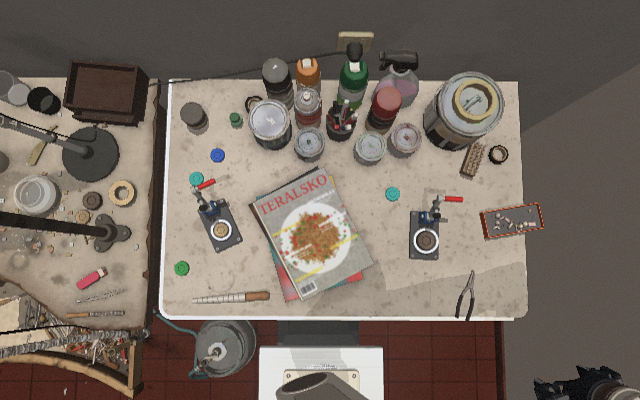

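The top view shows the yellow cap's jig at about (217,225) and the dark one at about (425,235). I'll enlarge both.

```bash
python3 - <<'E'
import cv2,numpy as np
a=cv2.imread("pics/top0.png")[165:265,165:275]; b=cv2.imread("pics/side0.png")[260:330,325:415]
cv2.imwrite("pics/tc.png",cv2.resize(a,None,fx=6,fy=6,interpolation=cv2.INTER_CUBIC)[:600])
cv2.imwrite("pics/sc.png",cv2.resize(b,None,fx=8,fy=8,interpolation=cv2.INTER_CUBIC))
E
cat > h.py <<'E'
import numpy as np
def P(n,u,v,z=None,d=None):
    c=np.load(f"{n}0.npz"); E=c["extrinsics"]
    r=E[:3,:3]@np.array([(u-c["cx"])/c["fx"],(v-c["cy"])/c["fy"],1]); o=E[:3,3]
    if d is None: d=(z-o[2])/r[2]
    return o+d*r
def proj(n,p):
    c=np.load(f"{n}0.npz"); E=np.linalg.inv(c["extrinsics"]); q=E[:3,:3]@p+E[:3,3]
    return c["fx"]*q[0]/q[2]+c["cx"],c["fy"]*q[1]/q[2]+c["cy"]
E
```

```text
(no output)
```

View pics/tc.png

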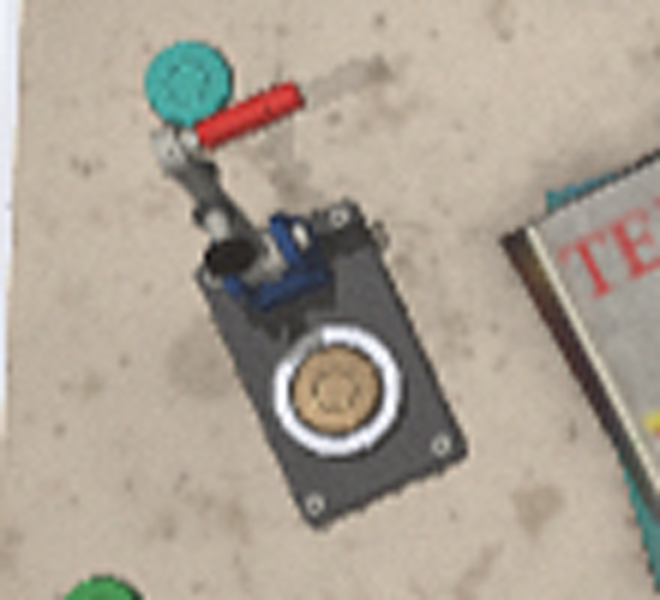

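View pics/sc.png

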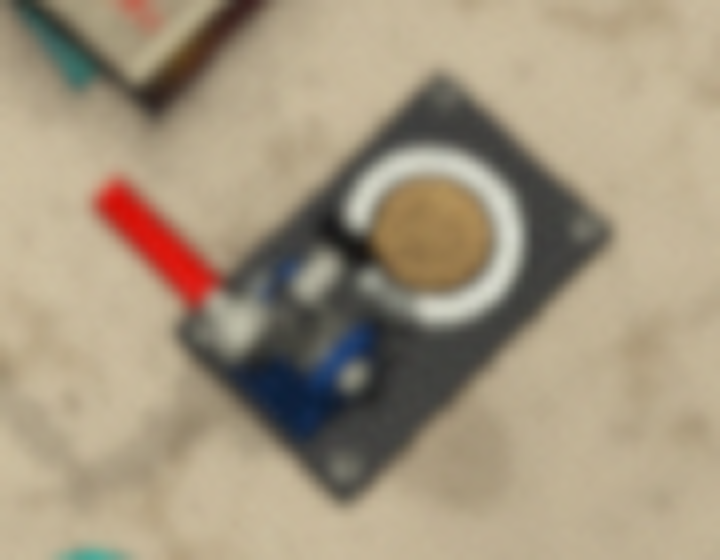

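```bash
python3 - <<'E'
from h import *
t=lambda u,v:(165+(u+.5)/6-.5,165+(v+.5)/6-.5)
s=lambda u,v:(325+(u+.5)/8-.5,260+(v+.5)/8-.5)
T=[P("top",*t(*q),z=.012)[:2] for q in [(200,278),(355,203),(467,447),(317,527)]]
# jig corners: (+x,+y),(+x,-y),(-x,-y),(-x,+y)
S=[P("side",*s(*q),z=.012)[:2] for q in [(345,500),(180,328),(440,70),(612,232)]]
for n,C in (("top",np.array(T)),("side",np.array(S))):
    print(n,C.round(4).tolist(),C.mean(0)); 
    ax=C[0]+C[1]-C[2]-C[3]; ay=C[0]+C[3]-C[1]-C[2]
    print(np.linalg.norm(ax)/2,np.linalg.norm(ay)/2,np.degrees(np.arctan2(ax[1],ax[0])),np.degrees(np.arctan2(-ay[0],ay[1])))
c1=P("top",*t(338,388),z=.024); c2=P("side",*s(434,235),z=.024); print("collar",c1,c2)
c=(c1+c2)/2
a=1.95
for deg in (22,24,26,28):
    th=np.radians(deg); ex=np.array([np.cos(th),np.sin(th)]); ey=np.array([-ex[1],ex[0]])
    O=c[:2]+.010*ex
    print(deg,O)
    for y in(-.012,-.054):
        p=np.r_[O+ex*(.05-.095*np.cos(a))+ey*y,.06+.095*np.sin(a)]
        u=np.array(proj("top",p));w=np.array(proj("side",p)); print((u-165)*6,(w-[325,260])*8,p)
E
```

```text
top [[0.4997, 0.3245], [0.5331, 0.2579], [0.4266, 0.2063], [0.3918, 0.2702]] [0.46278635 0.26472113]
0.11955052035369358 0.07368100425639207 26.30052219727175 27.613640850469867
side [[0.5027, 0.3262], [0.5328, 0.2604], [0.4245, 0.2064], [0.3927, 0.2735]] [0.46318724 0.26661641]
0.1214644247931836 0.07327909506994877 26.06485280337606 24.985037653985795
collar [0.45128625 0.26047167 0.024     ] [0.44910887 0.26017012 0.024     ]
22 [0.4594694  0.26406696]
[214.75156078 131.94327559] [191.82418458 278.72462505] [0.54293031 0.28484494 0.14825117]
[316.29511728  92.66273559] [ 91.66817152 165.66380164] [0.55866379 0.24590322 0.14825117]
24 [0.45933301 0.26438826]
[206.36772554 134.21003774] [198.91672599 288.67607551] [0.54201794 0.28806633 0.14825117]
[306.57642197  91.49042207] [ 94.57023371 178.62988382] [0.55910088 0.24969742 0.14825117]
26 [0.4591855  0.26470461]
[198.05861812 136.76260442] [206.37406024 298.41649466] [0.54099371 0.29125391 0.14825117]
[296.81399352  90.6540547 ] [ 97.95123629 191.54469881] [0.55940529 0.25350456 0.14825117]
28 [0.45902703 0.26501561]
[189.83410299 139.59807713] [214.18786588 307.93212194] [0.53985885 0.29440381 0.14825117]
[287.01930027  90.15461994] [101.80959134 204.39164039] [0.55957665 0.25732001 0.14825117]
```

```bash
python3 - <<'E'
from h import *
c=np.load("top0.npz");D=c["range_z"];E=c["extrinsics"]
v,u=np.mgrid[:400,:640]; 
p=np.stack([(u-c["cx"])/c["fx"]*D,(v-c["cy"])/c["fy"]*D,D],-1)@E[:3,:3].T+E[:3,3]
m=(D>0)&(p[...,2]>.06)&(p[...,0]>.2)&(p[...,0]<.9)
tgt=np.array([.552,.270])
d=np.hypot(p[...,0]-tgt[0],p[...,1]-tgt[1]); 
for r0 in np.arange(0,.25,.025):
    k=m&(d>=r0)&(d<r0+.025)
    if k.any(): i=np.argmax(np.where(k,p[...,2],-1)); print(round(r0,3),k.sum(),p.reshape(-1,3)[i].round(3))
k=(D>0)&(p[...,0]>.1)&(p[...,0]<.62)&(np.abs(p[...,1])<.55); print(p[k][:,2].max())
r=c["pixels"].astype(int); k=(r[...,0]>150)&(r[...,1]<70)&(r[...,2]<70)&(d<.08); print(k.sum(),p[k].mean(0),p[k].min(0),p[k].max(0))
E
```

```text
0.0 105 [0.553 0.266 0.158]
0.025 183 [0.534 0.297 0.161]
0.05 98 [0.497 0.282 0.141]
0.15 152 [0.684 0.169 0.126]
0.175 403 [0.722 0.18  0.124]
0.2 479 [0.747 0.161 0.126]
0.225 627 [0.759 0.141 0.126]
0.4970288840941226
57 [0.55007353 0.27292429 0.15353355] [0.53967156 0.2536416  0.14858216] [0.56122707 0.29052556 0.15736588]
```

>>> move_arm:
  moves:
    - [[0,0,0.04,0,0,0.138,-1],[0.034,0.063,0.04,0,0,0.138,-1],[0.034,0.063,0.04,0,0,0.138,-1],[0.034,0.063,0,0,0,0.138,-1],[0.034,0.063,0,0,0,0.138,-1],[0.034,0.063,0,0,0,0.138,-1],[0.034,0.063,0,0,0,0.138,-1],[0.034,0.063,0,0,0,0.138,-1]]

```text
clock: 0.77
eef_pos: [0.2604, -0.2529, 0.298]
tool_rot: [0.905, 0.425, -0.002, -0.005]
ft_force: [0.7, -1.1, 0.2]
grip_width: 0.0855
```

>>> move_arm:
  moves:
    - [[0.034,0.061,0,0,0,0.128,-1],[0.034,0.061,0,0,0,0.128,-1],[0.034,0.061,0,0,0,0.128,-1],[0.034,0.061,0,0,0,0.128,-1],[0.034,0.061,0,0,0,0.128,-1],[0.034,0.061,0,0,0,0.128,-1],[0.034,0.061,0,0,0,0.128,-1],[0.034,0.061,0,0,0,0.128,-1]]

```text
clock: 1.43
eef_pos: [0.3974, 0.0056, 0.2967]
tool_rot: [0.751, 0.66, -0.004, -0.004]
ft_force: [0.3, 0.1, -0.0]
grip_width: 0.0854
```

>>> move_arm:
  moves:
    - [[0.034,0.061,0,0,0,0.128,-1],[0.034,0.061,0,0,0,0.128,-1],[0.034,0.061,0,0,0,0.128,-1],[0.034,0.061,0,0,0,0.128,-1],[0.034,0.061,0,0,0,0.128,-1],[0.034,0.061,0,0,0,0.128,-1],[0.034,0.061,0,0,0,0.128,-1],[0.034,0.061,0,0,0,0.128,-1]]

```text
clock: 2.1
eef_pos: [0.5352, 0.264, 0.2929]
tool_rot: [0.536, 0.844, -0.008, -0.004]
ft_force: [0.7, -0.8, -0.3]
grip_width: 0.0855
```

```bash
cat >> h.py <<'E'
O=np.array([.460,.265]);th=np.radians(26);ex=np.array([np.cos(th),np.sin(th)]);ey=np.array([-ex[1],ex[0]])
def pin(q,y=-.036):
    a=1.95-q; return np.r_[O+ex*(.05-.095*np.cos(a))+ey*y,.06+.095*np.sin(a)]
def rep():
    from workcell import get_obs
    from scipy.spatial.transform import Rotation as R
    o=get_obs(); M=R.from_quat(o["tool_rot"]).as_matrix()
    d=o["eef_pos"][:2]-O
    j=np.r_[d@ex,d@ey,o["eef_pos"][2]]
    print("t",round(o["clock"],2),"eef",o["eef_pos"].round(4),"jig",(j*1e3).round(1),"tz",M[:,2].round(3),"yawY",np.degrees(np.arctan2(M[1,1],M[0,1])).round(1),"F",o["ft_force"].round(1),"w",round(o["grip_width"],4),"q6",o["joint_pos"].round(2))
    return o,M,j
E
python3 - <<'E'
from h import *
o,M,j=rep(); t=pin(0); t[2]-=.008
print((t-o["eef_pos"])/.5)
from scipy.spatial.transform import Rotation as R
G=np.c_[np.r_[ey*-1*-1,0],np.r_[ex,0],[0,0,-1]]
G[:,0]=np.cross(G[:,1],G[:,2])
print(np.degrees(R.from_matrix(G@M.T).as_rotvec())/30)
E
```

```text
t 2.1 eef [0.5352 0.264  0.2929] jig [ 67.2 -33.8 292.9] tz [-0.015 -0.01  -1.   ] yawY 25.2 F [ 0.7 -0.8 -0.3] w 0.0855 q6 [ 0.46  0.44  0.43  1.57 -0.    1.59]
[ 0.03426742  0.01185844 -0.30526329]
[ 0.0188235  -0.02804286  0.02763114]
```

>>> move_arm:
  moves:
    - [[0.018,0.006,-0.02,0.02,-0.03,0.03,-1],[0.016,0.006,-0.045,0,0,0,-1],[0,0,-0.045,0,0,0,-1],[0,0,-0.045,0,0,0,-1],[0,0,-0.045,0,0,0,-1],[0,0,-0.045,0,0,0,-1],[0,0,-0.03,0,0,0,-1],[0,0,-0.02,0,0,0,-1]]

```text
clock: 2.77
eef_pos: [0.5544, 0.2803, 0.1321]
tool_rot: [0.523, 0.852, -0.0, -0.001]
ft_force: [-0.6, -0.4, -0.1]
grip_width: 0.0855
```

```bash
python3 - <<'E'
from h import *
from workcell import *
import cv2
o,M,j=rep(); t=pin(0); t[2]-=.008
print((t-o["eef_pos"])/.5)
c=camera("side")["pixels"][:,:,::-1][220:330,300:440]; d=camera("top")["pixels"][:,:,::-1][155:265,165:305]
cv2.imwrite("pics/g1.png",np.hstack([cv2.resize(x,(400,314),interpolation=cv2.INTER_CUBIC) for x in (c,d)]))
E
```

```text
t 2.77 eef [0.5544 0.2803 0.1321] jig [ 91.6 -27.6 132.1] tz [-0.002  0.001 -1.   ] yawY 26.9 F [-0.6 -0.4 -0.1] w 0.0855 q6 [0.47 0.54 0.17 1.19 0.   1.57]
[-0.00414244 -0.02064667  0.01631882]
```

View pics/g1.png

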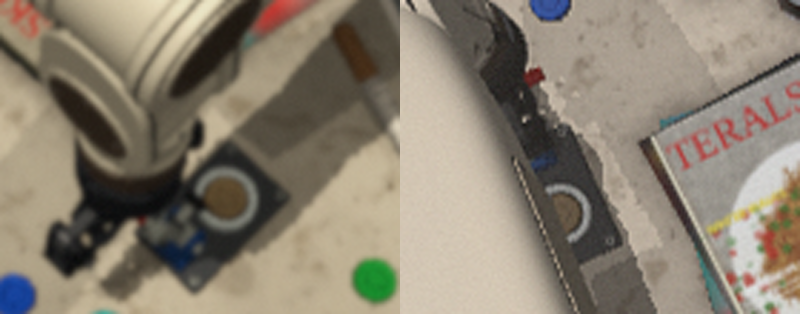

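The gripper straddles the pin, with its red tip visible at about (537,75) in the top crop. It is about 8 mm off along jig y, so I'll correct that and then close.

>>> move_arm:
  moves:
    - [[-0.004,-0.018,0.014,0,0,-0.03,-1],[0,0,0,0,0,0,-1],[0,0,0,0,0,0,-1]]

```text
clock: 3.12
eef_pos: [0.5517, 0.2701, 0.14]
tool_rot: [0.53, 0.848, -0.001, -0.002]
ft_force: [0.2, 1.2, 0.2]
grip_width: 0.0854
```

```bash
python3 - <<'E'
from h import *
o,M,j=rep(); t=pin(0); t[2]-=.008
print((t-o["eef_pos"])/.5)
E
```

```text
t 3.12 eef [0.5517 0.2701 0.14  ] jig [ 84.6 -35.6 140. ] tz [-0.005 -0.    -1.   ] yawY 25.9 F [0.2 1.2 0.2] w 0.0854 q6 [0.45 0.53 0.16 1.21 0.   1.57]
[ 0.00135724 -0.00024114  0.00049519]
```

>>> move_arm:
  moves:
    - [[0,0,0,0,0,0,1],[0,0,0,0,0,0,1],[0,0,0,0,0,0,1],[0,0,0,0,0,0,1],[0,0,0,0,0,0,1],[0,0,0,0,0,0,1],[0,0,0,0,0,0,1],[0,0,0,0,0,0,1]]

```text
clock: 3.78
eef_pos: [0.5508, 0.2691, 0.1453]
tool_rot: [0.531, 0.847, -0.001, -0.001]
ft_force: [1.3, 0.7, -2.6]
grip_width: 0.0106
```

```bash
python3 - <<'E'
from h import *
o,M,j=rep()
# arc increments, 13 steps of 0.15
qs=np.linspace(0,1.95,27)
P0=np.array([pin(q) for q in qs]);print((np.diff(P0,axis=0)/.5).round(4).tolist())
E
```

```text
t 3.78 eef [0.5508 0.2691 0.1453] jig [ 83.4 -36.1 145.3] tz [-0.003  0.    -1.   ] yawY 25.9 F [ 1.3  0.7 -2.6] w 0.0106 q6 [0.45 0.52 0.16 1.22 0.   1.57]
[[-0.0121, -0.0059, 0.0048], [-0.0124, -0.006, 0.0038], [-0.0126, -0.0061, 0.0027], [-0.0127, -0.0062, 0.0017], [-0.0128, -0.0062, 0.0006], [-0.0128, -0.0062, -0.0005], [-0.0127, -0.0062, -0.0015], [-0.0126, -0.0061, -0.0026], [-0.0124, -0.006, -0.0036], [-0.0121, -0.0059, -0.0047], [-0.0118, -0.0057, -0.0057], [-0.0113, -0.0055, -0.0066], [-0.0109, -0.0053, -0.0075], [-0.0103, -0.005, -0.0084], [-0.0097, -0.0047, -0.0093], [-0.0091, -0.0044, -0.0101], [-0.0084, -0.0041, -0.0108], [-0.0076, -0.0037, -0.0114], [-0.0068, -0.0033, -0.0121], [-0.006, -0.0029, -0.0126], [-0.0051, -0.0025, -0.0131], [-0.0042, -0.0021, -0.0134], [-0.0033, -0.0016, -0.0138], [-0.0024, -0.0012, -0.014], [-0.0014, -0.0007, -0.0142], [-0.0005, -0.0002, -0.0142]]
```

>>> move_arm:
  moves:
    - [[0,0,0,0,0,0,1],[0,0,0,0,0,0,1],[0,0,0,0,0,0,1],[0,0,0,0,0,0,1]]

```text
clock: 4.12
eef_pos: [0.5508, 0.2691, 0.1453]
tool_rot: [0.531, 0.847, -0.001, -0.001]
ft_force: [-0.7, -0.3, 1.7]
grip_width: 0.0109
```

```bash
python3 - <<'E'
from h import *
from workcell import *
import cv2
o,M,j=rep()
c=camera("side")["pixels"][:,:,::-1][240:330,300:400]; d=camera("top")["pixels"][:,:,::-1][155:245,165:265]
cv2.imwrite("pics/g2.png",np.hstack([cv2.resize(x,(400,360),interpolation=cv2.INTER_CUBIC) for x in (c,d)]))
E
```

```text
t 4.12 eef [0.5508 0.2691 0.1453] jig [ 83.4 -36.1 145.3] tz [-0.003 -0.    -1.   ] yawY 25.9 F [-0.7 -0.3  1.7] w 0.0109 q6 [0.45 0.52 0.16 1.22 0.   1.57]
```

View pics/g2.png

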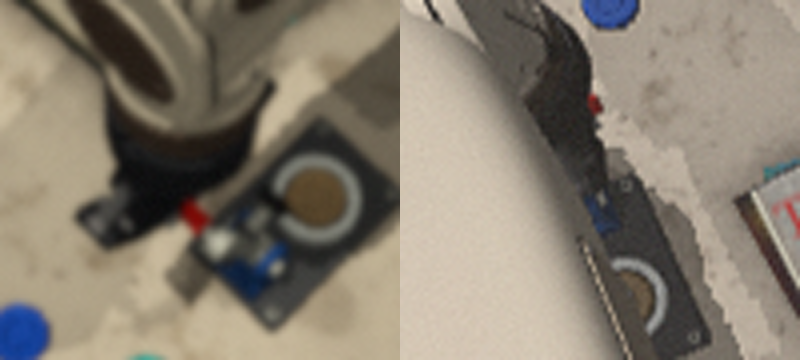

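The pin is held between the pads and the forces are near zero. I'll start along the arc and check after the first part.

>>> move_arm:
  moves:
    - [[-0.012,-0.006,0.005,0,0,0,1],[-0.0124,-0.006,0.004,0,0,0,1],[-0.0126,-0.006,0.003,0,0,0,1],[-0.0127,-0.006,0.0017,0,0,0,1],[-0.0128,-0.006,0.0006,0,0,0,1]]

```text
clock: 4.63
eef_pos: [0.5316, 0.2599, 0.1521]
tool_rot: [0.531, 0.847, 0.011, 0.006]
ft_force: [6.8, 2.7, 4.1]
grip_width: 0.0109
```

```bash
cat >> h.py <<'E'
def arc():
    o,M,j=rep(); p=j-np.array([.05,0,.06]); 
    for dz in (.003,.008): print("dz",dz,"r",np.hypot(p[0],p[2]+dz).round(4),"q",(1.95-np.arctan2(p[2]+dz,-p[0])).round(3))
    return o,M,j
E
python3 -c "
from h import *
arc()"
```

```text
t 4.63 eef [0.5316 0.2599 0.1521] jig [ 62.1 -36.  152.1] tz [ 0.023  0.013 -1.   ] yawY 25.9 F [6.8 2.7 4.1] w 0.0109 q6 [0.45 0.45 0.07 1.16 0.   1.57]
dz 0.003 r 0.0959 q 0.252
dz 0.008 r 0.1008 q 0.259
```

```bash
cat >> h.py <<'E'
def plan(dq,n,dz=.0023,goal=None):
    o,M,j=rep(); p=j-np.array([.05,0,.06]); p[2]+=dz
    q=1.95-np.arctan2(p[2],-p[0]); print("q",q.round(3),"r",np.hypot(p[0],p[2]).round(4))
    t=np.cross(M[:,2],[0,0,-1])/.5236; print("rotfix",t.round(3))
    prev=o["eef_pos"]
    for i in range(n):
        x=pin(q+dq*(i+1)); x[2]-=dz; print(((x-prev)/.5).round(4)); prev=x
E
python3 -c "
from h import *
plan(.1,8)"
```

```text
t 4.63 eef [0.5316 0.2599 0.1521] jig [ 62.1 -36.  152.1] tz [ 0.023  0.013 -1.   ] yawY 25.9 F [6.8 2.7 4.1] w 0.0109 q6 [0.45 0.45 0.07 1.16 0.   1.57]
q 0.252 r 0.0952
rotfix [-0.024  0.044  0.   ]
[-0.017  -0.0084  0.0011]
[-0.0171 -0.0083 -0.0004]
[-0.0169 -0.0083 -0.0023]
[-0.0166 -0.0081 -0.0042]
[-0.0162 -0.0079 -0.006 ]
[-0.0156 -0.0076 -0.0078]
[-0.0148 -0.0072 -0.0095]
[-0.0139 -0.0068 -0.0111]
```

>>> move_arm:
  moves:
    - [[-0.017,-0.0084,0.002,-0.02,0.04,0,1],[-0.017,-0.0084,0,0,0,0,1],[-0.017,-0.0083,-0.001,0,0,0,1],[-0.017,-0.0082,-0.003,0,0,0,1],[-0.0165,-0.008,-0.004,0,0,0,1]]

```text
clock: 5.05
eef_pos: [0.5051, 0.2473, 0.1536]
tool_rot: [0.531, 0.847, 0.02, 0.011]
ft_force: [7.4, 3.4, -1.5]
grip_width: 0.0108
```

```bash
python3 -c "
from h import *
plan(.1,8)"
```

```text
t 5.05 eef [0.5051 0.2473 0.1536] jig [ 32.8 -35.7 153.6] tz [ 0.04   0.021 -0.999] yawY 25.8 F [ 7.4  3.4 -1.5] w 0.0108 q6 [ 0.45  0.38 -0.04  1.11  0.    1.57]
q 0.557 r 0.0975
rotfix [-0.041  0.077  0.   ]
[-0.0156 -0.0082 -0.0092]
[-0.0162 -0.0079 -0.0061]
[-0.0155 -0.0076 -0.0079]
[-0.0147 -0.0072 -0.0096]
[-0.0138 -0.0067 -0.0112]
[-0.0127 -0.0062 -0.0126]
[-0.0116 -0.0056 -0.014 ]
[-0.0102 -0.005  -0.0152]
```

>>> move_arm:
  moves:
    - [[-0.0156,-0.0078,-0.009,-0.04,0.08,0,1],[-0.016,-0.0079,-0.0065,-0.02,0.03,0,1],[-0.016,-0.0078,-0.0075,-0.02,0.03,0,1],[-0.0155,-0.0076,-0.009,-0.01,0.02,0,1]]

```text
clock: 5.38
eef_pos: [0.4877, 0.2387, 0.1484]
tool_rot: [0.531, 0.847, -0.005, -0.001]
ft_force: [4.6, 2.6, 8.5]
grip_width: 0.0103
```

```bash
python3 -c "
from h import *
plan(.1,8)"
```

```text
t 5.38 eef [0.4877 0.2387 0.1484] jig [ 13.3 -35.7 148.4] tz [-0.006 -0.007 -1.   ] yawY 25.8 F [4.6 2.6 8.5] w 0.0103 q6 [ 0.46  0.39 -0.04  1.15 -0.    1.58]
q 0.763 r 0.0979
rotfix [ 0.014 -0.012  0.   ]
[-0.0133 -0.0071 -0.0133]
[-0.0147 -0.0072 -0.0097]
[-0.0138 -0.0067 -0.0113]
[-0.0127 -0.0062 -0.0127]
[-0.0115 -0.0056 -0.0141]
[-0.0101 -0.005  -0.0153]
[-0.0087 -0.0043 -0.0163]
[-0.0072 -0.0035 -0.0172]
```

>>> move_arm:
  moves:
    - [[-0.013,-0.0066,-0.0175,0,0,0,1],[-0.0147,-0.0072,-0.014,0,0,0,1],[-0.0138,-0.0067,-0.014,0,0,0,1],[-0.0127,-0.0062,-0.015,0,0,0,1]]

```text
clock: 5.72
eef_pos: [0.4673, 0.2289, 0.1339]
tool_rot: [0.531, 0.847, 0.008, 0.007]
ft_force: [-4.4, -2.0, 11.2]
grip_width: 0.0108
```

```bash
python3 -c "
from h import *
plan(.1,8)"
```

```text
t 5.72 eef [0.4673 0.2289 0.1339] jig [ -9.3 -35.6 133.9] tz [ 0.019  0.006 -1.   ] yawY 25.8 F [-4.4 -2.  11.2] w 0.0108 q6 [ 0.46  0.34 -0.15  1.06 -0.    1.58]
q 1.041 r 0.0965
rotfix [-0.011  0.037  0.   ]
[-0.0109 -0.0061 -0.0148]
[-0.0118 -0.0057 -0.0138]
[-0.0105 -0.0051 -0.015 ]
[-0.0091 -0.0044 -0.0161]
[-0.0076 -0.0037 -0.017 ]
[-0.006  -0.0029 -0.0178]
[-0.0044 -0.0021 -0.0184]
[-0.0027 -0.0013 -0.0188]
```

>>> move_arm:
  moves:
    - [[-0.011,-0.0058,-0.0165,-0.02,0.05,0,1],[-0.0118,-0.0057,-0.0155,0,0.02,0,1],[-0.0105,-0.0051,-0.0165,0,0.02,0,1],[-0.0091,-0.0044,-0.0175,0,0,0,1],[-0.008,-0.004,-0.0175,0,0,0,1]]

```text
clock: 6.13
eef_pos: [0.4425, 0.2171, 0.098]
tool_rot: [0.531, 0.847, -0.004, -0.008]
ft_force: [-0.5, -0.4, 2.3]
grip_width: 0.0106
```

```bash
python3 -c "
from h import *
plan(.1,8)"
```

```text
t 6.13 eef [0.4425 0.2171 0.098 ] jig [-36.7 -35.4  98. ] tz [-0.018  0.002 -1.   ] yawY 25.8 F [-0.5 -0.4  2.3] w 0.0106 q6 [ 0.45  0.35 -0.24  0.99  0.01  1.57]
q 1.515 r 0.0956
rotfix [-0.004 -0.033 -0.   ]
[-0.0049 -0.0038 -0.0181]
[-0.0048 -0.0023 -0.0182]
[-0.0031 -0.0015 -0.0187]
[-0.0014 -0.0007 -0.0189]
[ 0.0003  0.0001 -0.019 ]
[ 0.002   0.001  -0.0189]
[ 0.0036  0.0018 -0.0186]
[ 0.0053  0.0026 -0.0181]
```

>>> move_arm:
  moves:
    - [[-0.0045,-0.003,-0.018,0,-0.03,0,1],[-0.0045,-0.0022,-0.018,0,0,0,1],[-0.003,-0.0015,-0.018,0,0,0,1],[-0.0015,-0.0007,-0.018,0,0,0,1]]

```text
clock: 6.47
eef_pos: [0.4338, 0.2128, 0.0598]
tool_rot: [0.531, 0.847, 0.001, -0.001]
ft_force: [-0.4, 0.0, 2.3]
grip_width: 0.0104
```

```bash
python3 -c "
from h import *
plan(.1,3)"
```

```text
t 6.47 eef [0.4338 0.2128 0.0598] jig [-46.5 -35.4  59.8] tz [-0.001  0.003 -1.   ] yawY 25.8 F [-0.4  0.   2.3] w 0.0104 q6 [ 0.45  0.37 -0.33  0.87  0.    1.57]
q 1.928 r 0.0965
rotfix [-0.007 -0.002 -0.   ]
[ 0.0037  0.0004 -0.0191]
[ 0.0022  0.0011 -0.0188]
[ 0.0039  0.0019 -0.0185]
```

>>> move_arm:
  moves:
    - [[0.001,0,-0.008,0,0,0,1],[0,0,-0.008,0,0,0,1],[0,0,-0.006,0,0,0,1],[0,0,-0.004,0,0,0,1]]

```text
clock: 6.8
eef_pos: [0.4336, 0.2127, 0.0529]
tool_rot: [0.531, 0.847, 0.002, -0.001]
ft_force: [-3.5, -1.6, 11.6]
grip_width: 0.0107
```

```bash
python3 - <<'E'
from h import *
from workcell import *
import cv2
plan(.1,1)
c=camera("side")["pixels"][:,:,::-1][240:330,320:420]; d=camera("top")["pixels"][:,:,::-1][165:255,165:265]
cv2.imwrite("pics/g3.png",np.hstack([cv2.resize(x,(400,360),interpolation=cv2.INTER_CUBIC) for x in (c,d)]))
E
```

```text
t 6.8 eef [0.4336 0.2127 0.0529] jig [-46.6 -35.5  52.9] tz [-0.     0.005 -1.   ] yawY 25.8 F [-3.5 -1.6 11.6] w 0.0107 q6 [ 0.45  0.38 -0.34  0.85  0.    1.57]
q 2.0 r 0.0968
rotfix [-0.009 -0.    -0.   ]
[ 0.0054  0.0014 -0.0187]
```

View pics/g3.png

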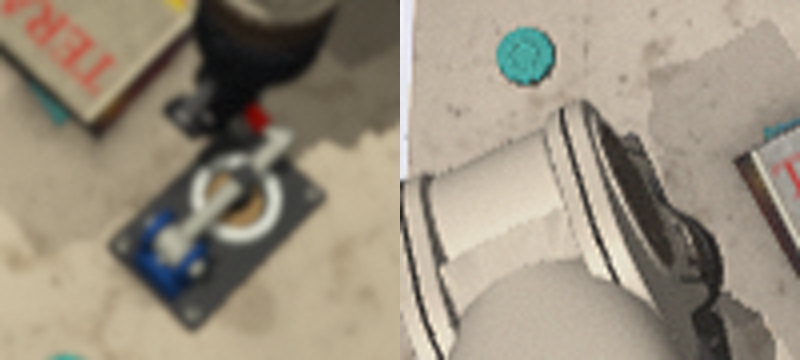

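In the side crop the clamp arm lies level across the cap at about (235,195). The 11.6 N upward force says it is on its stop. I'll hold there for over a second with a slight downward push.

>>> move_arm:
  moves:
    - [[0,0,-0.004,0,0,0,1],[0,0,-0.004,0,0,0,1],[0,0,-0.004,0,0,0,1],[0,0,-0.004,0,0,0,1],[0,0,-0.004,0,0,0,1],[0,0,-0.004,0,0,0,1],[0,0,-0.004,0,0,0,1],[0,0,-0.003,0,0,0,1]]

```text
clock: 7.57
eef_pos: [0.4336, 0.2127, 0.0529]
tool_rot: [0.532, 0.847, 0.005, 0.0]
ft_force: [-3.6, -0.8, 8.8]
grip_width: 0.0107
```

>>> move_arm:
  moves:
    - [[0,0,-0.003,0,0,0,1],[0,0,-0.003,0,0,0,1],[0,0,-0.003,0,0,0,1],[0,0,-0.003,0,0,0,1],[0,0,-0.003,0,0,0,1],[0,0,-0.003,0,0,0,1],[0,0,-0.003,0,0,0,1],[0,0,-0.003,0,0,0,1]]

```text
clock: 8.23
eef_pos: [0.4337, 0.2127, 0.0529]
tool_rot: [0.532, 0.847, 0.008, 0.001]
ft_force: [-3.2, -0.6, 12.5]
grip_width: 0.0104
```

```bash
python3 -c "
from h import *
plan(-.1,8,dz=.007)"
```

```text
t 8.23 eef [0.4337 0.2127 0.0529] jig [-46.6 -35.5  52.9] tz [ 0.011  0.012 -1.   ] yawY 25.7 F [-3.2 -0.6 12.5] w 0.0104 q6 [ 0.45  0.37 -0.35  0.83  0.01  1.57]
q 1.951 r 0.0966
rotfix [-0.023  0.02   0.   ]
[0.0042 0.0008 0.019 ]
[0.0025 0.0012 0.0188]
[0.0042 0.0021 0.0184]
[0.0058 0.0028 0.0178]
[0.0074 0.0036 0.0171]
[0.0089 0.0043 0.0162]
[0.0103 0.005  0.0151]
[0.0116 0.0057 0.0139]
```

```bash
python3 - <<'E'
from h import *
from workcell import *
c=camera("side");D=c["range_z"];E=c["extrinsics"];r=c["pixels"].astype(int)
v,u=np.mgrid[:400,:640]
p=np.stack([(u-c["cx"])/c["fx"]*D,(v-c["cy"])/c["fy"]*D,D],-1)@E[:3,:3].T+E[:3,3]
d=p[...,:2]-O; X=d@ex;Y=d@ey;Z=p[...,2]
k=(D>0)&(r[...,0]>150)&(r[...,1]<60)&(np.abs(X)<.1)&(np.abs(Y)<.08)
print("red",k.sum(),X[k].round(4),Y[k].round(4),Z[k].round(4))
for x in np.arange(-.05,.06,.01):
    k=(D>0)&(np.abs(X-x)<.005)&(np.abs(Y)<.006); print(round(x,2),k.sum(),np.median(Z[k]).round(4),Z[k].max().round(4))
E
```

```text
red 0 [] [] []
-0.05 194 0.3482 0.5074
-0.04 209 0.3046 0.4998
-0.03 151 0.3937 0.4937
-0.02 170 0.4189 0.4847
-0.01 269 0.4034 0.476
0.0 30 0.0627 0.0739
0.01 26 0.0633 0.0665
0.02 29 0.0638 0.0699
0.03 21 0.0647 0.0688
0.04 20 0.0657 0.0723
0.05 21 0.0681 0.07
```

Depth shows the arm top level, 63–66 mm from x=0 to x=40, so it is shut. Now I'll swing it back open.

>>> move_arm:
  moves:
    - [[0.001,0.0005,0.019,-0.02,0.02,0,1],[0.0025,0.0012,0.019,0,0,0,1],[0.0042,0.0021,0.0184,0,0,0,1],[0.0058,0.0028,0.0178,0,0,0,1]]

```text
clock: 8.62
eef_pos: [0.4382, 0.2149, 0.0867]
tool_rot: [0.532, 0.847, -0.003, -0.002]
ft_force: [0.8, 1.7, -9.0]
grip_width: 0.0108
```

```bash
python3 -c "
from h import *
plan(-.1,8,dz=.006)"
```

```text
t 8.62 eef [0.4382 0.2149 0.0867] jig [-41.6 -35.4  86.7] tz [-0.007 -0.002 -1.   ] yawY 25.8 F [ 0.8  1.7 -9. ] w 0.0108 q6 [ 0.46  0.35 -0.28  0.95  0.    1.58]
q 1.607 r 0.0972
rotfix [ 0.004 -0.013  0.   ]
[0.0108 0.004  0.016 ]
[0.0081 0.0039 0.0167]
[0.0095 0.0047 0.0157]
[0.0109 0.0053 0.0146]
[0.0122 0.0059 0.0133]
[0.0133 0.0065 0.0119]
[0.0143 0.007  0.0104]
[0.0152 0.0074 0.0087]
```

>>> move_arm:
  moves:
    - [[0.009,0.004,0.018,0,0,0,1],[0.0085,0.004,0.0175,0,0,0,1],[0.0095,0.0047,0.0165,0,0,0,1],[0.011,0.0053,0.0155,0,0,0,1]]

```text
clock: 8.95
eef_pos: [0.451, 0.2211, 0.1152]
tool_rot: [0.531, 0.847, -0.01, -0.007]
ft_force: [-1.2, -0.8, -7.2]
grip_width: 0.0108
```

```bash
python3 -c "
from h import *
plan(-.1,8,dz=.005)"
```

```text
t 8.95 eef [0.451  0.2211 0.1152] jig [-27.3 -35.5 115.2] tz [-0.024 -0.01  -1.   ] yawY 25.8 F [-1.2 -0.8 -7.2] w 0.0108 q6 [ 0.45  0.36 -0.18  1.06  0.    1.58]
q 1.289 r 0.098
rotfix [ 0.018 -0.045  0.   ]
[0.0158 0.0067 0.0107]
[0.0124 0.006  0.0131]
[0.0135 0.0066 0.0116]
[0.0145 0.0071 0.0101]
[0.0153 0.0075 0.0084]
[0.016  0.0078 0.0067]
[0.0165 0.008  0.0049]
[0.0169 0.0082 0.003 ]
```

>>> move_arm:
  moves:
    - [[0.013,0.0065,0.0135,0.02,-0.05,0,1],[0.0125,0.006,0.0135,0,-0.02,0,1],[0.0135,0.0066,0.012,0,-0.02,0,1],[0.0145,0.0071,0.0105,0,-0.01,0,1],[0.0153,0.0075,0.009,0,0,0,1]]

```text
clock: 9.37
eef_pos: [0.4733, 0.2317, 0.1398]
tool_rot: [0.531, 0.847, -0.005, 0.004]
ft_force: [-5.8, -4.3, -1.1]
grip_width: 0.0109
```

```bash
python3 -c "
from h import *
plan(-.1,8,dz=.003)"
```

```text
t 9.37 eef [0.4733 0.2317 0.1398] jig [ -2.7 -35.7 139.8] tz [ 0.002 -0.014 -1.   ] yawY 25.8 F [-5.8 -4.3 -1.1] w 0.0109 q6 [ 0.46  0.36 -0.1   1.11 -0.01  1.58]
q 0.946 r 0.0982
rotfix [0.027 0.003 0.   ]
[0.0181 0.0083 0.0041]
[0.0156 0.0076 0.0077]
[0.0162 0.0079 0.0059]
[0.0167 0.0081 0.0041]
[0.017  0.0083 0.0022]
[0.0171 0.0083 0.0003]
[ 0.017   0.0083 -0.0016]
[ 0.0168  0.0082 -0.0035]
```

>>> move_arm:
  moves:
    - [[0.017,0.0083,0.006,0.02,0,0,1],[0.0156,0.0076,0.0075,0,0,0,1],[0.0162,0.0079,0.006,0,0,0,1],[0.0167,0.0081,0.0045,0,0,0,1],[0.017,0.0083,0.0025,0,0,0,1]]

```text
clock: 9.78
eef_pos: [0.5119, 0.2503, 0.1574]
tool_rot: [0.531, 0.847, -0.005, 0.0]
ft_force: [-0.2, 1.3, -5.1]
grip_width: 0.0103
```

```bash
python3 -c "
from h import *
plan(-.1,6,dz=.002)"
```

```text
t 9.78 eef [0.5119 0.2503 0.1574] jig [ 40.2 -36.  157.4] tz [-0.004 -0.008 -1.   ] yawY 25.8 F [-0.2  1.3 -5.1] w 0.0103 q6 [ 0.46  0.43  0.05  1.2  -0.01  1.58]
q 0.477 r 0.0999
rotfix [ 0.015 -0.008  0.   ]
[ 0.0179  0.0087 -0.0088]
[ 0.017   0.0083 -0.001 ]
[ 0.0169  0.0082 -0.0029]
[ 0.0165  0.0081 -0.0047]
[ 0.016   0.0078 -0.0065]
[ 0.0154  0.0075 -0.0083]
```

>>> move_arm:
  moves:
    - [[0.017,0.0083,-0.009,0,0,0,1],[0.017,0.0083,-0.004,0,0,0,1],[0.0169,0.0082,-0.005,0,0,0,1],[0.0165,0.0081,-0.006,0,0,0,1]]

```text
clock: 10.12
eef_pos: [0.5515, 0.2692, 0.1513]
tool_rot: [0.531, 0.847, 0.0, 0.004]
ft_force: [-26.5, -14.1, 29.0]
grip_width: 0.0106
```

```bash
python3 -c "
from h import *
plan(-.1,3,dz=.000)"
```

```text
t 10.12 eef [0.5515 0.2692 0.1513] jig [ 84.1 -36.4 151.3] tz [ 0.007 -0.004 -1.   ] yawY 25.8 F [-26.5 -14.1  29. ] w 0.0106 q6 [ 0.46  0.51  0.16  1.22 -0.01  1.58]
q 0.022 r 0.0975
rotfix [0.008 0.014 0.   ]
[ 0.0138  0.0076 -0.0121]
[ 0.0149  0.0073 -0.0092]
[ 0.014   0.0068 -0.0108]
```

The arm is on the open stop. I'll let the force relax and then open the fingers.

>>> move_arm:
  moves:
    - [[0,0,0,0,0,0,1],[0,0,0,0,0,0,1],[0,0,0,0,0,0,1]]

```text
clock: 10.37
eef_pos: [0.5509, 0.2689, 0.1517]
tool_rot: [0.531, 0.847, -0.002, 0.003]
ft_force: [-1.6, -1.9, -1.9]
grip_width: 0.0102
```

>>> move_arm:
  moves:
    - [[0,0,0,0,0,0,-1],[0,0,0,0,0,0,-1],[0,0,0,0,0,0,-1],[0,0,0,0,0,0,-1],[0,0,0,0,0,0,-1],[0,0,0,0,0,0,-1],[0,0,0,0,0,0,-1],[0,0,0,0,0,0,-1]]

```text
clock: 11.03
eef_pos: [0.5577, 0.2724, 0.1572]
tool_rot: [0.531, 0.847, 0.006, 0.008]
ft_force: [0.1, -0.2, -0.2]
grip_width: 0.0853
```

Now straight up, then back along the way I came so the cameras can see the jig.

>>> move_arm:
  moves:
    - [[0,0,0.04,0,0,0,-1],[0,0,0.06,0,0,0,-1],[0,0,0.06,0,0,0,-1],[0,0,0.06,0,0,0,-1],[0,0,0.06,0,0,0,-1],[-0.02,-0.04,0.02,0,0,0,-1],[-0.03,-0.06,0,0,0,0,-1],[-0.03,-0.06,0,0,0,-0.1,-1]]

```text
clock: 11.7
eef_pos: [0.5161, 0.1943, 0.3097]
tool_rot: [0.55, 0.835, 0.005, 0.007]
ft_force: [-0.2, -0.2, 0.5]
grip_width: 0.0855
```

>>> move_arm:
  moves:
    - [[-0.03,-0.06,0,0,0,-0.12,-1],[-0.03,-0.06,0,0,0,-0.12,-1],[-0.03,-0.06,0,0,0,-0.12,-1],[-0.03,-0.06,0,0,0,-0.12,-1],[-0.03,-0.06,0,0,0,-0.12,-1],[-0.03,-0.06,0,0,0,-0.12,-1],[-0.02,-0.03,0,0,0,0,-1],[0,0,0,0,0,0,-1]]

```text
clock: 12.37
eef_pos: [0.4075, -0.0117, 0.3122]
tool_rot: [0.705, 0.709, 0.005, 0.012]
ft_force: [0.5, 0.8, -0.0]
grip_width: 0.0854
```

```bash
python3 - <<'E'
from h import *
from workcell import *
import cv2
rep()
for n in ("side","top"):
    c=camera(n); np.savez(f"{n}1.npz",**c); D=c["range_z"];E=c["extrinsics"];r=c["pixels"].astype(int)
    v,u=np.mgrid[:400,:640]
    d0=np.load(f"{n}0.npz")
    for nm,D in(("before",d0["range_z"]),("now",D)):
        p=np.stack([(u-c["cx"])/c["fx"]*D,(v-c["cy"])/c["fy"]*D,D],-1)@E[:3,:3].T+E[:3,3]
        d=p[...,:2]-O; X=d@ex;Y=d@ey;Z=p[...,2]
        k=(D>0)&(np.hypot(X+.01,Y)<.014); k2=(D>0)&(np.abs(np.hypot(X+.01,Y)-.023)<.002)
        print(n,nm,"cap top",np.median(Z[k]),"rim",np.median(Z[k2]))
        rr=(r if nm=="now" else d0["pixels"].astype(int)); k=(rr[...,0]>150)&(rr[...,1]<70)&(rr[...,2]<70)&(np.hypot(X-.08,Y+.03)<.07)&(Z>.05)
        print("pin",k.sum(),X[k].mean(),Y[k].mean(),Z[k].mean())
    cv2.imwrite(f"pics/{n}1.png",c["pixels"][:,:,::-1])
c=cv2.imread("pics/side1.png")[240:330,320:420]; d=cv2.imread("pics/top1.png")[165:255,165:265]
cv2.imwrite("pics/g4.png",np.hstack([cv2.resize(x,(400,360),interpolation=cv2.INTER_CUBIC) for x in (c,d)]))
E
```

```text
t 12.37 eef [ 0.4075 -0.0117  0.3122] jig [-168.5 -225.7  312.2] tz [ 0.024 -0.009 -1.   ] yawY 0.3 F [ 0.5  0.8 -0. ] w 0.0854 q6 [-0.02  0.02 -0.08  1.45 -0.01  1.54]
side before cap top 0.025696518416634895 rim 0.022479834667065934
pin 73 0.08380311418256657 -0.03236678077842471 0.15321398695446165
side now cap top 0.0211661466386297 rim 0.021980560786151515
pin 70 0.08377089964810919 -0.03237695635377677 0.15284386583838042
top before cap top 0.0277448065640592 rim 0.023953914021787814
pin 57 0.08443132961364742 -0.032363335800192454 0.15353354537232522
top now cap top 0.022380376234503174 rim 0.024002009153585413
pin 58 0.08440344702844586 -0.033324113474422 0.15432195646739227
```

View pics/g4.png

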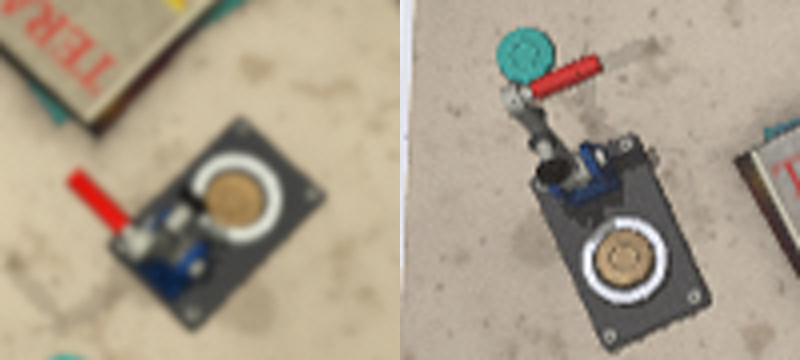

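View pics/top1.png

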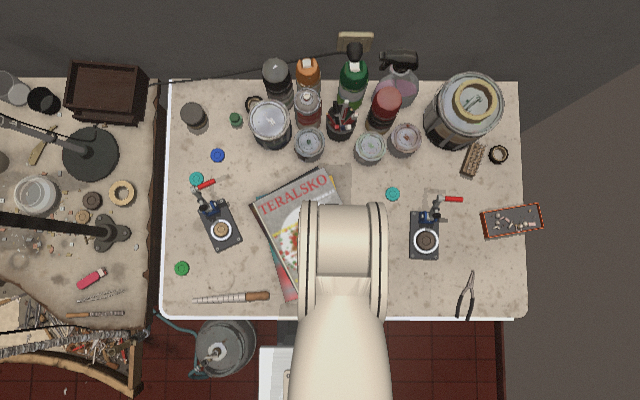

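The cap is about 5 mm lower than before, below the rim and centred. The pin is back at its open position, the dark clamp hasn't moved, and the arm is clear.

```bash
python3 -c "
from workcell import *
print(job_done())"
```

```text
the job is handed in; nothing more can be done
None
```

The yellow cap is pressed home and its clamp is fully open again. I handed the job in at about 12.5 s, well under the 48 s limit.

I pinched the clamp's red pin and swung it over to its shut stop. I held it there for about 1.4 s, with 9–12 N on the tool. Then I swung it back onto its open stop, released it and moved the arm clear.

**Checks while the clamp was shut:** the depth image showed the clamp arm level across the cap. My search for the red pin in that picture found nothing, so the shut angle rests on the level arm, the TCP stopping dead and the force.

**Checks at the end:**
- **Cap:** its top is 4.5 mm lower by the side camera and 5.4 mm lower by the top camera. It now sits about 1–1.5 mm below the rim and looks centred and level.
- **Yellow cap's clamp:** the pin is within about 1 mm of where it started, so the clamp is fully open.
- **Dark cap's clamp:** it looks unchanged in the top picture. I checked it by eye only.
- **Forces:** the highest tool force I saw was about 42 N, for a moment as the clamp reached its open stop. It acted through the fingers on the pin, and forces were only reported at the end of each move call. The final reading was near zero with the gripper clear.

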